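# Height check of a sample box under the gauge bar

### The arm

A 6-joint arm with a two-finger parallel gripper is mounted at the origin on the work surface. World frame = base frame: x ahead of the robot, y to its left, z up, the work surface at z = 0. Lengths are in mm, angles in rad, forces in N, time in s.
With the tool pointing down it reaches from about 250 to 775 mm from the base axis. Payload 4 kg.
Tool frame: the origin (TCP) lies midway between the tips of the shut fingers; the grasp point (between the pads) lies 19 mm behind it (env.grip_point_offset is the distance from the TCP to the grasp point, in mm); z points along the fingers, y is the direction in which the jaws open and shut (so a half turn about z gives the same grasp; the last joint's range is limited). The gripper opens to 85 mm and grips with 20 to 120 N. Pads are 22 mm wide; open, the fingers measure 114 mm over their backs; the gripper's body (76 mm by 85 mm) begins 54 mm behind the grasp point. The pads swing forward as they close: fully open they stand 13 mm farther back than shut.
Start: joints at [-1.371, 0.087, 1.371, -0, 1.684, -0.103], TCP at [164.004, -524.996, 231.341] pointing down, gripper open.
Joint ranges: [-3.1, 3.1], [-0.76, 2.03], [0.27, 2.55], [-1.08, 4.22], [0.17, 2.65], [-2.57, 2.57]. Speed limits (rad/s): [2.79, 2.79, 3.14, 3.14, 3.14, 3.14].

### API

Orientations are given as a unit quaternion [x, y, z, w].
In Python, from station import read_state, viewer, env gives the robot as it stands.
- The arm moves only by the tool apply_moves, never from a script. Its argument "deltas" is a list of rows, each an object of numbers: "hand": the opening in per cent of the stroke, from 0 (shut) to 100 (fully open); "x", "y", "z": the shift along the tool's x, y, z in cm; "rx", "ry", "rz": the turn, a rotation vector about the tool's x, y, z in rad. In form: [{"hand": .., "x": .., "y": .., "z": .., "rx": .., "ry": .., "rz": ..}, ...]. A call has 1 to 20 rows; each row is the pose to reach, as a shift and turn from the pose measured when the call began, along the tool's axes at that moment; what a row does not reach only later rows make up. A row lasts 1/12 s, in which the tool goes at most 41.7 mm and 7.16 degrees, less where a joint would pass 70% of its speed; a pose out of reach is approached as far as the arm can. A call with a gripper value outside its range is refused whole. The fingers move at their own pace and stop on an object; "force" is the grip in N (left out, the last holds). Time passes only in rows, so rows that repeat a pose let the fingers close. It gives the time, the measured TCP pose, the force and the opening at its end, in the units of the state.
- read_state(): the state, without advancing time (a new reading comes with each control period).
- viewer.camera(name): name is "scene" or "top" or "wrist"; returns the picture (420x560x3 uint8, red, green, blue); there is no depth.
- viewer.camera_model(name): a dict with "fovy" (degrees; the focal length in pixels is half the picture's height over the tangent of half this angle, whatever the lens; pixels are square), "cx", "cy" (the principal point, pixels), "rvec" (rotation vector, rad) and "tvec" (3), from world to camera coordinates, as OpenCV has them; the wrist camera has in their place "hand_eye" (4x4, takes a point from camera to tool coordinates, whose origin is the TCP and whose axes are the flange's). Camera axes: x right, y down, z forward; pixel columns grow to the right and rows downward; lengths in mm; the calibration is good to about 2 mm. The wrist camera is an equidistant fisheye: a pixel r from the principal point sees the ray r / f radians off the axis. A picture is of the moment at which its call begins: read the wrist's pose just before it. camera_model takes no time and is no camera call.
- env.sign_off(): hands the job in, once; it reports no verdict.
The state is a dict: "time": time; "q": joint angles; "joint_vel": joint speeds; "joint_torque": joint torques, N m; "position": TCP position; "ee_rot": TCP orientation; "contact_force": force on the tool from outside, world axes, zero at the start; "moment": the same for the moment, N m; "finger_gap": finger opening in mm.
Only numpy, scipy, OpenCV 4.12 (cv2) and the standard library are available. Lean on these libraries where they do the work, as an engineer would, in place of code of your own. Each camera call takes 0.05 s, during which the arm holds its last target. There are 200 camera calls.

### The job

The lid of the grey sample box stands proud: press it fully home, then set the box lengthwise on the robot-side end of the height gauge and slide it between the rails, under the fixed bar, until its end meets the black end stop. Keep pushing it gently against the stop with about 10 newtons for a second, then let go and leave it there, lid closed. Do not jam the box against the bar, ram the stop, or disturb the bottle, the plunger pot and the beaker.

Things in the scene. Friction and masses are not known exactly. Their poses are not given: they have to be found in the camera images.
- box_center (a point): centre of the sample box: closed rigid grey plastic box, 100 mm long (its x), 56 mm wide (its y); body 35 mm high plus the white lid's 5 mm plate, 40 mm in all with lid home. The point is 20 mm above the underside. About 0.23 kg, friction unknown; either end may go first. Starts on the bench left or right of the gauge, its x within 0.5 rad of world x
- box: the same sample box with its lid; origin at the centre of its underside, x along its length, z up. A 1 mm look-only rim runs round the body's upper edge
- lid (a joint): how far the lid stands proud of home, m (0 = fully home, starts 4 to 7 mm proud). Stiff fit: it takes about 5 N straight down to move it and it stays where it is left; when home it bottoms on the box and the force rises steeply
- gauge: height gauge fixed to the bench: base plate 260 long (x -160 to +100 mm), 140 wide, 10 mm thick, its top is the lane floor. Origin at bench height on the lane's centre line; x runs along the lane from the robot to the stop. Rails 14 mm high at x -15 to +73 mm leave a lane 59 mm wide and flare out from x = -36 mm; the plate before that is the free infeed
- bar: the fixed steel bridge bar across the lane, 14 mm along the lane, 130 mm long, 10 mm high, on two posts outside the rails; origin at the centre of its underside, 42 mm above the lane floor and 15 mm towards the stop from the gauge origin. A box with lid home clears it by 2 mm, a proud lid catches it. Against the stop the box still stands 34 to 64 mm out of it on the robot side
- stop: fixed bracket of the end stop at the lane's far end, origin at the bottom centre of its near face, 92 mm towards +x from the gauge origin, at lane floor height. It carries the clamped black stop block (56 mm wide, 30 mm high, 14 mm thick), whose face stands 18 to 48 mm before the bracket: the setting differs each time and is in no reading, so find it by feel. It is rigid under a push
- reagent: brown bottle, 60 mm across, 120 mm high, beside the gauge on the side where the box is not; origin at its underside. Leave alone
- press_pot: plunger pot with handle, 92 mm across, 214 mm high, far left beyond the gauge; origin at its underside. Leave alone
- beaker: glass beaker, 70 mm across, 85 mm high, far right beyond the gauge; origin at its underside. Leave alone

How it is judged (in metres and radians):
On the way, in this order (a step that is already met when the one before it is completed fails the run):
1. the lid is pressed home (within 1.5 mm) (value of joint lid below 0.0015 m), for 0.2 s.
2. the box lies on the lane floor along the lane, lid home, its leading end beneath the bar (x of box_center in the frame of gauge between -0.035 and 0.03 m and z of box_center in the frame of gauge between 0.027 and 0.033 m and angle between the x axis of box and the x axis of gauge, either way round below 0.08 rad and value of joint lid below 0.0015 m), for 0.05 s.
3. the box is kept pressed against the end stop with 2.5 to 13 N for half a second (contact force between box and stop between 2.5 and 13 N), for 0.5 s.
At the end, for the whole second after the job is handed in: The box lies flat between the rails, under the bar, where the stop held it (its centre no more than 10 mm short of the gauge origin, whatever the stop's setting), in line with the lane (0.06 rad), lid home within 1.5 mm, at rest and released (x of box_center in the frame of gauge above -0.01 m and z of box_center in the frame of gauge between 0.027 and 0.033 m and angle between the x axis of box and the x axis of gauge, either way round below 0.06 rad and angle between box's own z axis and vertical below 0.05 rad and value of joint lid below 0.0015 m and linear speed of box below 0.01 m/s); the robot touches nothing.
It fails at once if anything pushes on the bridge bar with more than 10 N (contact force between bar and anything else above 10 N).
It fails at once if the end stop is rammed: more than 20 N on it (contact force between stop and anything else above 20 N).
It fails at once if the bottle is moved more than 20 mm (distance of reagent from where it was at the start of the episode above 0.02 m).
It fails at once if the plunger pot is moved more than 20 mm (distance of press_pot from where it was at the start of the episode above 0.02 m).
It fails at once if the beaker is moved more than 20 mm (distance of beaker from where it was at the start of the episode above 0.02 m).
It also fails if it takes over 72 s, if anything falls off the work surface, if the arm or the gripper's body presses on something with over 40 N, if the wrist force passes 120 N, or if a joint passes its speed limit or range.

## Working session

There is one attempt and no reset: what is moved stays moved. The work goes in short steps, Python scripts to look and compute and a tool call to move; the robot and the scene stay as the last step left them, time stands still between calls to the robot, and variables do not carry over. Pictures are saved under pics/ and viewed, and the job is handed in when it is done.

Besides the shell and the picture viewer there is one more tool, called after ">>>" as a command line: name --argument value ..., lists and objects as JSON in quotes. apply_moves: Moves the arm, as the interface text tells. Its arguments: {"type":"object","properties":{"deltas":{"type":"array"},"force":{"type":"number"}},"required":["deltas"]}

```bash
mkdir -p pics; ls; python3 - <<'E'
from station import read_state, viewer, env
import cv2
for n in("scene","top"):
    cv2.imwrite(f"pics/{n}0.png",viewer.camera(n)[:,:,::-1]); print(viewer.camera_model(n))
print(viewer.camera_model("wrist")); print(read_state(), env.grip_point_offset)
E
```

```text
pics
{'fovy': 57.578056808489116, 'cx': 280.0662226363227, 'cy': 203.5070167461745, 'rvec': array([ 2.06513523,  1.35658363, -0.52810867]), 'tvec': array([-218.85106286, -356.71983119, 1187.08501968])}
{'fovy': 45.65597527209621, 'cx': 279.2994369986494, 'cy': 212.47504348734378, 'rvec': array([ 2.15627831, -2.17366227,  0.10090695]), 'tvec': array([  1.94431185, 584.78848211, 962.18188808])}
{'fovy': 65.70646984690485, 'cx': 283.27972076662314, 'cy': 207.950062239718, 'hand_eye': array([[-9.12612413e-04, -9.52929000e-01, -3.03192165e-01,
         7.78107268e+01],
       [ 9.99999577e-01, -8.35772453e-04, -3.83190047e-04,
        -2.13999438e-01],
       [ 1.11753249e-04, -3.03192387e-01,  9.52929359e-01,
        -1.42133512e+02],
       [ 0.00000000e+00,  0.00000000e+00,  0.00000000e+00,
         1.00000000e+00]])}
{'time': 0.1, 'q': array([-1.37111172e+00,  8.79359415e-02,  1.37214888e+00, -1.57132822e-05,
        1.68360410e+00, -1.03102524e-01]), 'joint_vel': array([ 7.52920288e-05, -1.71496596e-03, -4.08267887e-03, -1.54669891e-04,
       -2.09576801e-03, -2.71545983e-04]), 'joint_torque': array([ 3.02994493e-03, -3.53014147e+01, -3.14219677e+01,  1.26261983e-05,
        7.94187421e-03,  1.60096994e-05]), 'position': array([ 163.89750267, -524.52957228,  230.20298962]), 'ee_rot': array([ 9.88561455e-01,  1.50814954e-01, -5.83942179e-05, -1.04653278e-03]), 'contact_force': array([ 0.54181348,  0.35730775, -1.05148688]), 'moment': array([-0.0268661 , -0.02987751, -0.00065023]), 'finger_gap': 85.56145667671572} 18.700000000000003
```

View pics/scene0.png

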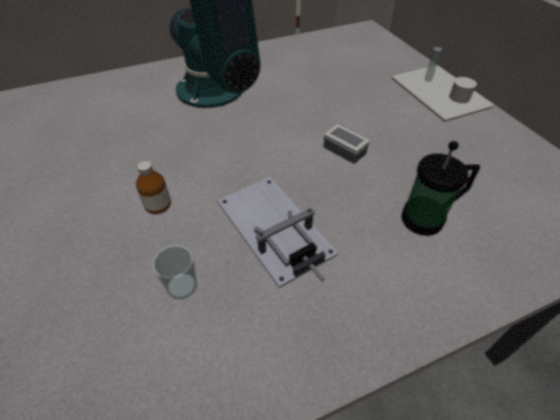

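View pics/top0.png

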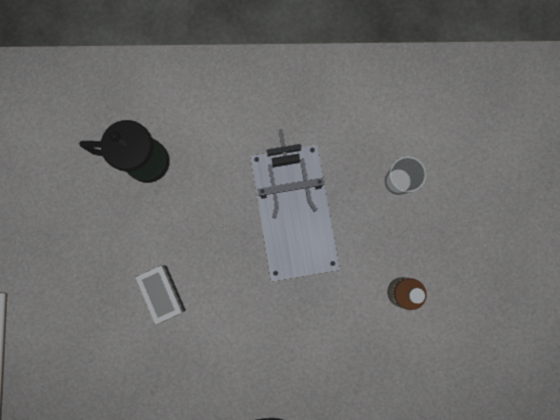

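```bash
python3 - <<'E'
import cv2
i=cv2.imread("pics/top0.png")
cv2.imwrite("pics/topc.png",cv2.resize(i[180:360,170:370],None,fx=3,fy=3,interpolation=cv2.INTER_CUBIC))
E
```

```text
(no output)
```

View pics/topc.png

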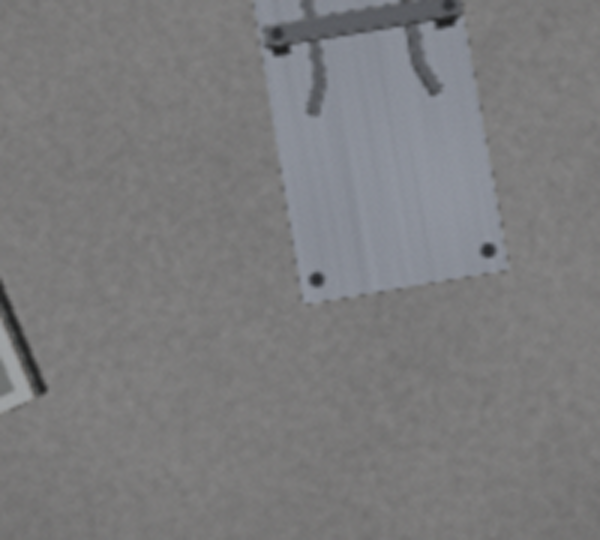

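The top view shows the box (lid corners about (137,275), (163,266), (182,312), (157,323)) on the robot's left. The gauge plate's corners are about (250,155), (318,146), (339,270) and (271,280). The bottle at (410,293) is on the right.

```bash
cat > h.py <<'E'
import numpy as np, cv2
from scipy.spatial.transform import Rotation as R
from station import read_state, viewer, env
def ray_fixed(n,uv):
    m=viewer.camera_model(n); f=210/np.tan(np.radians(m["fovy"]/2))
    Rm=cv2.Rodrigues(m["rvec"])[0]; d=np.c_[(np.atleast_2d(uv)-[m["cx"],m["cy"]])/f,np.ones(len(np.atleast_2d(uv)))]
    return -Rm.T@m["tvec"], d@Rm
def ray_wrist(uv,pos,q):
    m=viewer.camera_model("wrist"); f=210/np.tan(np.radians(m["fovy"]/2))
    p=np.atleast_2d(uv)-[m["cx"],m["cy"]]; r=np.linalg.norm(p,axis=1)+1e-9; t=r/f
    d=np.c_[p/r[:,None]*np.sin(t)[:,None],np.cos(t)]; H=m["hand_eye"]; W=R.from_quat(q).as_matrix()
    return pos+W@H[:3,3], d@(W@H[:3,:3]).T
def at_z(o,d,z): return o+d*((np.asarray(z)-o[2])/d[:,2])[:,None]
def proj_wrist(P,pos,q):
    m=viewer.camera_model("wrist"); f=210/np.tan(np.radians(m["fovy"]/2)); H=m["hand_eye"]; W=R.from_quat(q).as_matrix()
    c=((np.atleast_2d(P)-pos)@W-H[:3,3])@H[:3,:3]; rho=np.linalg.norm(c[:,:2],axis=1)
    return c[:,:2]/rho[:,None]*(np.arctan2(rho,c[:,2])*f)[:,None]+[m["cx"],m["cy"]]
def look(name):
    s=read_state(); i=viewer.camera("wrist")[:,:,::-1]; cv2.imwrite(f"pics/{name}.png",i)
    np.savez(f"pics/{name}.npz",p=s["position"],q=s["ee_rot"]); return s,i
def load(name): z=np.load(f"pics/{name}.npz"); return z["p"],z["q"]
def rel(pos,yaw,s=None):
    """shift (cm, tool axes) and turn to reach TCP pos pointing down with tool y at world angle yaw(mod pi)"""
    s=s or read_state(); W=R.from_quat(s["ee_rot"])
    out=[]
    for k in (0,np.pi):
        a=yaw+k; y=np.array([np.cos(a),np.sin(a),0]); z=np.array([0,0,-1.]); T=R.from_matrix(np.c_[np.cross(y,z),y,z])
        out.append((W.inv()*T).as_rotvec())
    return W.inv().apply(np.asarray(pos)-s["position"])/10, out
E
python3 - <<'E'
from h import *
o,d=ray_fixed("top",[(137,275),(163,266),(182,312),(157,323)]); b=at_z(o,d,[45]*4)
print(b.round(0),b.mean(0)); e=(b[0]+b[1]-b[2]-b[3])/2; print(np.linalg.norm(e[:2]),np.arctan2(e[1],e[0]))
o,d=ray_fixed("top",[(250,155),(318,146),(339,270),(271,280)]); g=at_z(o,d,[10]*4); print(g.round(0),[np.linalg.norm(g[i]-g[(i+1)%4]) for i in range(4)])
e=(g[0]+g[1]-g[2]-g[3])/2;a=np.arctan2(e[1],e[0]);print(a, g.mean(0)[:2]+30*np.array([np.cos(a),np.sin(a)]))
E
```

```text
[[464. 274.  45.]
 [481. 224.  45.]
 [393. 186.  45.]
 [372. 233.  45.]] [427.27928351 229.10363165  45.        ]
98.13371790636758 0.41124254724014847
[[ 706.   57.   10.]
 [ 723.  -83.   10.]
 [ 470. -121.   10.]
 [ 451.   15.   10.]] [np.float64(140.92134722468302), np.float64(256.28326970302584), np.float64(137.6097867820944), np.float64(258.20365938078226)]
0.1556429099996555 [617.27260569 -28.51876608]
```

```bash
python3 - <<'E'
from h import *
print(rel((427,229,200),0.41+np.pi/2))
E
```

```text
(array([ 47.58151517, -64.07348171,   3.16353688]), [array([-4.73643469e-04,  3.14967739e-03,  3.03437642e+00]), array([-0.00207401, -0.00031189, -0.10721458])])
```

>>> apply_moves --deltas '[{"x": 11.9, "y": -16, "z": 0.8, "rz": -0.03}, {"x": 23.8, "y": -32, "z": 1.6, "rz": -0.06}, {"x": 35.7, "y": -48, "z": 2.4, "rz": -0.08}, {"x": 47.6, "y": -64.1, "z": 3.1, "rz": -0.107, "hand": 0}, {"x": 47.6, "y": -64.1, "z": 3.1, "rz": -0.107, "hand": 0}, {"x": 47.6, "y": -64.1, "z": 3.1, "rz": -0.107, "hand": 0}, {"x": 47.6, "y": -64.1, "z": 3.1, "rz": -0.107, "hand": 0}, {"x": 47.6, "y": -64.1, "z": 3.1, "rz": -0.107, "hand": 0}, {"x": 47.6, "y": -64.1, "z": 3.1, "rz": -0.107, "hand": 0}, {"x": 47.6, "y": -64.1, "z": 3.1, "rz": -0.107, "hand": 0}, {"x": 47.6, "y": -64.1, "z": 3.1, "rz": -0.107, "hand": 0}, {"x": 47.6, "y": -64.1, "z": 3.1, "rz": -0.107, "hand": 0}, {"x": 47.6, "y": -64.1, "z": 3.1, "rz": -0.107, "hand": 0}, {"x": 47.6, "y": -64.1, "z": 3.1, "rz": -0.107, "hand": 0}, {"x": 47.6, "y": -64.1, "z": 3.1, "rz": -0.107, "hand": 0}, {"x": 47.6, "y": -64.1, "z": 3.1, "rz": -0.107, "hand": 0}, {"x": 47.6, "y": -64.1, "z": 3.1, "rz": -0.107, "hand": 0}, {"x": 47.6, "y": -64.1, "z": 3.1, "rz": -0.107, "hand": 0}, {"x": 47.6, "y": -64.1, "z": 3.1, "rz": -0.107, "hand": 0}, {"x": 47.6, "y": -64.1, "z": 3.1, "rz": -0.107, "hand": 0}]'

```text
$.deltas[0]: bad value
```

```bash
python3 - <<'E'
from h import *
s,i=look("w1"); print(s["time"],s["position"],s["joint_vel"].round(3),s["contact_force"],s["finger_gap"], rel((427,229,200),0.41+np.pi/2)[0])
E
```

```text
0.1 [ 163.89750267 -524.52957228  230.20298962] [ 0.    -0.002 -0.004 -0.    -0.002 -0.   ] [ 0.54181348  0.35730775 -1.05148688] 85.56145667671572 [ 47.58189709 -64.08103586   3.16012088]
```

View pics/w1.png

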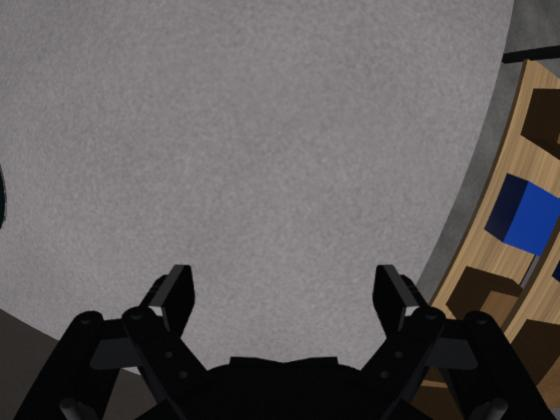

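The call was refused because each row needs every key. The arm hasn't moved, so this picture shows only bare bench.

>>> apply_moves --deltas '[{"hand": 0, "x": 2.4, "y": -3.2, "z": 0.2, "rx": 0, "ry": 0, "rz": 0}, {"hand": 0, "x": 4.8, "y": -6.4, "z": 0.3, "rx": 0, "ry": 0, "rz": -0.01}, {"hand": 0, "x": 7.2, "y": -9.6, "z": 0.5, "rx": 0, "ry": 0, "rz": -0.02}, {"hand": 0, "x": 9.6, "y": -12.8, "z": 0.6, "rx": 0, "ry": 0, "rz": -0.02}, {"hand": 0, "x": 12, "y": -16, "z": 0.8, "rx": 0, "ry": 0, "rz": -0.03}, {"hand": 0, "x": 14.4, "y": -19.2, "z": 1, "rx": 0, "ry": 0, "rz": -0.03}, {"hand": 0, "x": 16.8, "y": -22.4, "z": 1.1, "rx": 0, "ry": 0, "rz": -0.04}, {"hand": 0, "x": 19.2, "y": -25.6, "z": 1.3, "rx": 0, "ry": 0, "rz": -0.04}, {"hand": 0, "x": 21.6, "y": -28.8, "z": 1.4, "rx": 0, "ry": 0, "rz": -0.05}, {"hand": 0, "x": 24, "y": -32, "z": 1.6, "rx": 0, "ry": 0, "rz": -0.05}, {"hand": 0, "x": 28, "y": -38, "z": 1.8, "rx": 0, "ry": 0, "rz": -0.06}, {"hand": 0, "x": 32, "y": -43, "z": 2, "rx": 0, "ry": 0, "rz": -0.07}, {"hand": 0, "x": 36, "y": -48, "z": 2.3, "rx": 0, "ry": 0, "rz": -0.08}, {"hand": 0, "x": 40, "y": -54, "z": 2.6, "rx": 0, "ry": 0, "rz": -0.09}, {"hand": 0, "x": 44, "y": -59, "z": 2.9, "rx": 0, "ry": 0, "rz": -0.1}, {"hand": 0, "x": 47.6, "y": -64.1, "z": 3.1, "rx": 0, "ry": 0, "rz": -0.107}, {"hand": 0, "x": 47.6, "y": -64.1, "z": 3.1, "rx": 0, "ry": 0, "rz": -0.107}, {"hand": 0, "x": 47.6, "y": -64.1, "z": 3.1, "rx": 0, "ry": 0, "rz": -0.107}, {"hand": 0, "x": 47.6, "y": -64.1, "z": 3.1, "rx": 0, "ry": 0, "rz": -0.107}, {"hand": 0, "x": 47.6, "y": -64.1, "z": 3.1, "rx": 0, "ry": 0, "rz": -0.107}]'

```text
time: 1.82
position: [427.2, 233.1, 199.7]
ee_rot: [0.979, 0.205, -0.0, -0.001]
contact_force: [-0.9, -1.4, -0.5]
finger_gap: -0.0
```

```bash
python3 - <<'E'
from h import *
s,i=look("w1"); print(s["time"],s["position"],s["joint_vel"].round(3),s["contact_force"],s["finger_gap"], rel((427,229,200),0.41+np.pi/2))
E
```

```text
1.8167 [427.19010597 233.05345098 199.66929646] [ 0.429  0.449 -0.404 -0.039 -0.018  0.424] [-0.86514991 -1.4244008  -0.52882843] -0.013229943059046945 (array([-0.32998916,  0.53405309, -0.08613575]), [array([ 1.24761640e-03, -8.40152849e-03, -3.13652652e+00]), array([-0.00535719, -0.00079554,  0.00505464])])
```

View pics/w1.png

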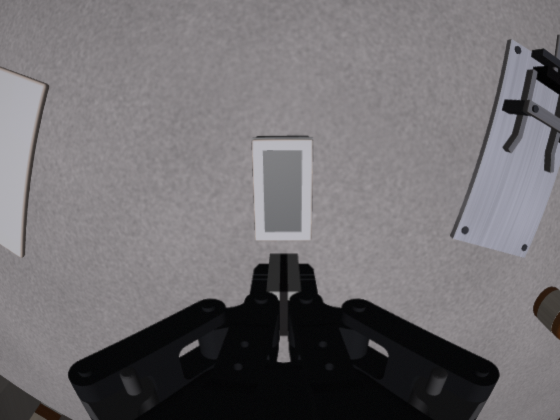

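Lid corners are at about (253,140), (311,139), (311,239) and (256,240). The fingers are shut, and the gauge infeed is at the right.

```bash
python3 - <<'E'
from h import *
p,q=load("w1")
o,d=ray_wrist([(253,140.5),(311,139.5),(311.5,239.5),(256,240.5)],p,q); b=at_z(o,d,[45]*4)
print(b.round(0),b.mean(0)); e=(b[0]+b[1]-b[2]-b[3])/2; a=np.arctan2(e[1],e[0]);print(np.linalg.norm(e[:2]),a)
s,i=look("w2"); print(s["joint_vel"].round(3),s["position"],s["contact_force"])
c=b.mean(0); print(rel((c[0],c[1],55),a+np.pi/2))
E
```

```text
[[460. 278.  45.]
 [482. 230.  45.]
 [393. 188.  45.]
 [370. 238.  45.]] [426.02291793 233.78610076  45.        ]
98.55676537544528 0.4287791179171849
[-0.067 -0.066  0.071 -0.054  0.063 -0.094] [427.86499645 235.22215772 199.16992427] [1.4468955  1.80337666 0.20557008]
(array([-0.01990503, -0.13950353, 14.42670379]), [array([2.35333948e-03, 4.30206148e-03, 3.12753547e+00]), array([-0.00275104,  0.00150489, -0.01405335])])
```

>>> apply_moves --deltas '[{"hand": 0, "x": -0.1, "y": 0.2, "z": 3, "rx": 0, "ry": 0, "rz": 0}, {"hand": 0, "x": -0.1, "y": 0.2, "z": 6, "rx": 0, "ry": 0, "rz": 0}, {"hand": 0, "x": -0.1, "y": 0.2, "z": 9, "rx": 0, "ry": 0, "rz": 0}, {"hand": 0, "x": -0.1, "y": 0.2, "z": 12, "rx": 0, "ry": 0, "rz": 0}, {"hand": 0, "x": -0.1, "y": 0.2, "z": 14, "rx": 0, "ry": 0, "rz": 0}, {"hand": 0, "x": -0.1, "y": 0.2, "z": 14.5, "rx": 0, "ry": 0, "rz": 0}, {"hand": 0, "x": -0.1, "y": 0.2, "z": 14.5, "rx": 0, "ry": 0, "rz": 0}, {"hand": 0, "x": -0.1, "y": 0.2, "z": 14.5, "rx": 0, "ry": 0, "rz": 0}, {"hand": 0, "x": -0.1, "y": 0.2, "z": 14.5, "rx": 0, "ry": 0, "rz": 0}, {"hand": 0, "x": -0.1, "y": 0.2, "z": 14.5, "rx": 0, "ry": 0, "rz": 0}]'

```text
time: 2.75
position: [428.1, 230.8, 56.5]
ee_rot: [0.979, 0.206, 0.001, -0.002]
contact_force: [-0.1, -0.2, 0.5]
finger_gap: -0.0
```

>>> apply_moves --deltas '[{"hand": 0, "x": 0, "y": 0, "z": 0.6, "rx": 0, "ry": 0, "rz": 0}, {"hand": 0, "x": 0, "y": 0, "z": 1, "rx": 0, "ry": 0, "rz": 0}, {"hand": 0, "x": 0, "y": 0, "z": 1.2, "rx": 0, "ry": 0, "rz": 0}, {"hand": 0, "x": 0, "y": 0, "z": 1.35, "rx": 0, "ry": 0, "rz": 0}, {"hand": 0, "x": 0, "y": 0, "z": 1.5, "rx": 0, "ry": 0, "rz": 0}, {"hand": 0, "x": 0, "y": 0, "z": 1.5, "rx": 0, "ry": 0, "rz": 0}, {"hand": 0, "x": 0, "y": 0, "z": 1.5, "rx": 0, "ry": 0, "rz": 0}]'

```text
time: 3.33
position: [428.4, 230.9, 41.7]
ee_rot: [0.979, 0.206, 0.001, -0.002]
contact_force: [-0.8, -0.8, 5.0]
finger_gap: 0.1
```

>>> apply_moves --deltas '[{"hand": 0, "x": 0, "y": 0, "z": 0.1, "rx": 0, "ry": 0, "rz": 0}, {"hand": 0, "x": 0, "y": 0, "z": 0.2, "rx": 0, "ry": 0, "rz": 0}, {"hand": 0, "x": 0, "y": 0, "z": 0.3, "rx": 0, "ry": 0, "rz": 0}, {"hand": 0, "x": 0, "y": 0, "z": 0.3, "rx": 0, "ry": 0, "rz": 0}, {"hand": 0, "x": 0, "y": 0, "z": 0.3, "rx": 0, "ry": 0, "rz": 0}]'

```text
time: 3.75
position: [428.5, 231.0, 40.0]
ee_rot: [0.979, 0.206, 0.001, -0.002]
contact_force: [-3.6, -1.0, 9.6]
finger_gap: 0.2
```

>>> apply_moves --deltas '[{"hand": 0, "x": 0, "y": 0, "z": 0.2, "rx": 0, "ry": 0, "rz": 0}, {"hand": 0, "x": 0, "y": 0, "z": 0.3, "rx": 0, "ry": 0, "rz": 0}, {"hand": 0, "x": 0, "y": 0, "z": 0.3, "rx": 0, "ry": 0, "rz": 0}, {"hand": 0, "x": 0, "y": 0, "z": 0.3, "rx": 0, "ry": 0, "rz": 0}, {"hand": 0, "x": 0, "y": 0, "z": 0.3, "rx": 0, "ry": 0, "rz": 0}]'

```text
time: 4.17
position: [428.5, 231.0, 39.9]
ee_rot: [0.979, 0.206, 0.002, -0.001]
contact_force: [-7.7, -4.1, 19.4]
finger_gap: 0.3
```

>>> apply_moves --deltas '[{"hand": 0, "x": 0, "y": 0, "z": -1, "rx": 0, "ry": 0, "rz": 0}, {"hand": 0, "x": 0, "y": 0, "z": -4, "rx": 0, "ry": 0, "rz": 0}, {"hand": 100, "x": 0, "y": 0, "z": -8, "rx": 0, "ry": 0, "rz": 0}, {"hand": 100, "x": 0, "y": 0, "z": -11, "rx": 0, "ry": 0, "rz": 0}, {"hand": 100, "x": 0, "y": 0, "z": -11, "rx": 0, "ry": 0, "rz": 0}, {"hand": 100, "x": 0, "y": 0, "z": -11, "rx": 0, "ry": 0, "rz": 0}, {"hand": 100, "x": 0, "y": 0, "z": -11, "rx": 0, "ry": 0, "rz": 0}, {"hand": 100, "x": 0, "y": 0, "z": -11, "rx": 0, "ry": 0, "rz": 0}, {"hand": 100, "x": 0, "y": 0, "z": -11, "rx": 0, "ry": 0, "rz": 0}]'

```text
time: 4.92
position: [427.1, 230.2, 147.6]
ee_rot: [0.979, 0.206, -0.001, -0.001]
contact_force: [-0.9, -0.5, -0.5]
finger_gap: 83.1
```

```bash
python3 - <<'E'
from h import *
s,i=look("w3"); print(s["time"],s["position"],s["joint_vel"].round(3),s["contact_force"],s["finger_gap"])
cv2.imwrite("pics/w3c.png",cv2.resize(i[80:280,180:380],None,fx=3,fy=3,interpolation=cv2.INTER_CUBIC))
E
```

```text
4.9167 [427.13185324 230.15393205 147.57958327] [-0.003 -0.001 -0.01  -0.001  0.002 -0.001] [-0.861279   -0.45554272 -0.51107   ] 83.07441746746795
```

View pics/w3c.png

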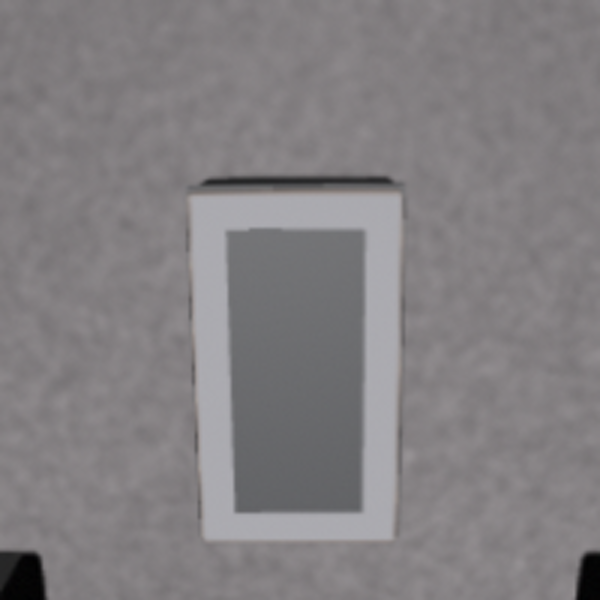

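```bash
python3 - <<'E'
from h import *
p,q=load("w3")
o,d=ray_wrist([(243.3,144.7),(314,143.3),(311.7,260),(247.7,260)],p,q); b=at_z(o,d,[40]*4)
print(b.round(0),b.mean(0)); e=(b[0]+b[1]-b[2]-b[3])/2; f=(b[0]+b[3]-b[1]-b[2])/2;a=np.arctan2(e[1],e[0]);print(np.linalg.norm(e[:2]),np.linalg.norm(f[:2]),a,np.arctan2(f[1],f[0])-np.pi/2)
c=b.mean(0); print(rel((c[0],c[1],7),a+np.pi/2))
E
```

```text
[[460. 279.  40.]
 [483. 229.  40.]
 [392. 189.  40.]
 [370. 239.  40.]] [426.19616735 233.99702558  40.        ]
98.70277275458665 54.77050505371227 0.41907658413165255 0.4244268210482991
(array([ 0.0486636 , -0.35488321, 14.09031347]), [array([1.23279625e-05, 3.57687723e-03, 3.13744610e+00]), array([-2.28011602e-03,  7.85858249e-06, -4.14451757e-03])])
```

>>> apply_moves --deltas '[{"hand": 100, "x": 0, "y": -0.2, "z": 3, "rx": 0, "ry": 0, "rz": 0}, {"hand": 100, "x": 0, "y": -0.2, "z": 6, "rx": 0, "ry": 0, "rz": 0}, {"hand": 100, "x": 0, "y": -0.2, "z": 9, "rx": 0, "ry": 0, "rz": 0}, {"hand": 100, "x": 0, "y": -0.2, "z": 12, "rx": 0, "ry": 0, "rz": 0}, {"hand": 100, "x": 0, "y": -0.2, "z": 13.8, "rx": 0, "ry": 0, "rz": 0}, {"hand": 100, "x": 0, "y": -0.2, "z": 13.8, "rx": 0, "ry": 0, "rz": 0}, {"hand": 100, "x": 0, "y": -0.2, "z": 13.8, "rx": 0, "ry": 0, "rz": 0}, {"hand": 100, "x": 0, "y": -0.2, "z": 13.8, "rx": 0, "ry": 0, "rz": 0}, {"hand": 40, "x": 0, "y": -0.2, "z": 13.8, "rx": 0, "ry": 0, "rz": 0}, {"hand": 40, "x": 0, "y": -0.2, "z": 13.8, "rx": 0, "ry": 0, "rz": 0}, {"hand": 40, "x": 0, "y": -0.2, "z": 13.8, "rx": 0, "ry": 0, "rz": 0}, {"hand": 40, "x": 0, "y": -0.2, "z": 13.8, "rx": 0, "ry": 0, "rz": 0}, {"hand": 40, "x": 0, "y": -0.2, "z": 13.8, "rx": 0, "ry": 0, "rz": 0}, {"hand": 40, "x": 0, "y": -0.2, "z": 13.8, "rx": 0, "ry": 0, "rz": 0}, {"hand": 40, "x": 0, "y": -0.2, "z": 13.8, "rx": 0, "ry": 0, "rz": 0}, {"hand": 40, "x": 0, "y": -0.2, "z": 13.8, "rx": 0, "ry": 0, "rz": 0}]' --force 30

```text
time: 6.3
position: [427.6, 233.1, 11.8]
ee_rot: [0.979, 0.206, 0.001, -0.002]
contact_force: [-0.8, 0.1, 6.7]
finger_gap: 55.7
```

>>> apply_moves --deltas '[{"hand": 40, "x": 0, "y": 0, "z": -2, "rx": 0, "ry": 0, "rz": 0}, {"hand": 40, "x": 0, "y": 0, "z": -5, "rx": 0, "ry": 0, "rz": 0}, {"hand": 40, "x": 0, "y": 0, "z": -8, "rx": 0, "ry": 0, "rz": 0}, {"hand": 40, "x": 0, "y": 0, "z": -11, "rx": 0, "ry": 0, "rz": 0}, {"hand": 40, "x": 0, "y": 0, "z": -13, "rx": 0, "ry": 0, "rz": 0}, {"hand": 40, "x": 0, "y": 0, "z": -13, "rx": 0, "ry": 0, "rz": 0}, {"hand": 40, "x": 0, "y": 0, "z": -13, "rx": 0, "ry": 0, "rz": 0}]'

```text
time: 6.88
position: [427.7, 232.6, 142.2]
ee_rot: [0.979, 0.206, 0.002, -0.002]
contact_force: [0.6, 0.4, -3.2]
finger_gap: 55.4
```

```bash
python3 - <<'E'
from h import *
s,i=look("w4"); print(s["time"],s["position"],s["contact_force"],s["finger_gap"],rel((518,-43,145),0.15+np.pi/2))
E
```

```text
6.8833 [427.68288487 232.63744269 142.15792699] [ 0.5763992   0.42087226 -3.16882627] 55.38743327665204 (array([-2.72445348, 28.86998825, -0.54499666]), [array([ 1.58105277e-03, -3.84280356e-03, -2.87672625e+00]), array([-0.00265601, -0.00109277,  0.26486349])])
```

View pics/w4.png

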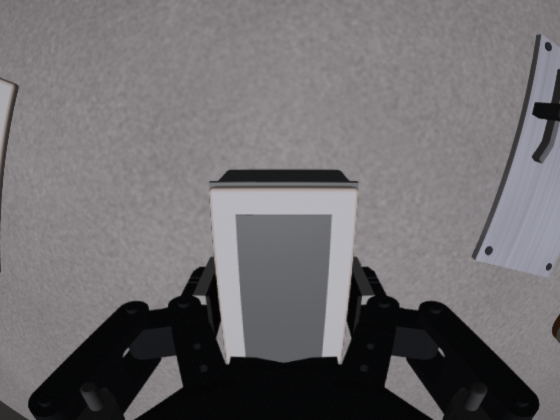

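The box is held level and centred between the pads, lid flush. Next I'll move over the infeed.

>>> apply_moves --deltas '[{"hand": 40, "x": -0.3, "y": 2.5, "z": -0.1, "rx": 0, "ry": 0, "rz": 0.03}, {"hand": 40, "x": -0.5, "y": 5, "z": -0.1, "rx": 0, "ry": 0, "rz": 0.05}, {"hand": 40, "x": -0.8, "y": 8, "z": -0.2, "rx": 0, "ry": 0, "rz": 0.08}, {"hand": 40, "x": -1.1, "y": 11, "z": -0.2, "rx": 0, "ry": 0, "rz": 0.1}, {"hand": 40, "x": -1.3, "y": 14, "z": -0.3, "rx": 0, "ry": 0, "rz": 0.13}, {"hand": 40, "x": -1.6, "y": 17, "z": -0.3, "rx": 0, "ry": 0, "rz": 0.16}, {"hand": 40, "x": -1.9, "y": 20, "z": -0.4, "rx": 0, "ry": 0, "rz": 0.19}, {"hand": 40, "x": -2.2, "y": 23, "z": -0.4, "rx": 0, "ry": 0, "rz": 0.22}, {"hand": 40, "x": -2.5, "y": 26, "z": -0.5, "rx": 0, "ry": 0, "rz": 0.24}, {"hand": 40, "x": -2.7, "y": 28, "z": -0.5, "rx": 0, "ry": 0, "rz": 0.265}, {"hand": 40, "x": -2.7, "y": 28.9, "z": -0.5, "rx": 0, "ry": 0, "rz": 0.265}, {"hand": 40, "x": -2.7, "y": 28.9, "z": -0.5, "rx": 0, "ry": 0, "rz": 0.265}, {"hand": 40, "x": -2.7, "y": 28.9, "z": -0.5, "rx": 0, "ry": 0, "rz": 0.265}, {"hand": 40, "x": -2.7, "y": 28.9, "z": -0.5, "rx": 0, "ry": 0, "rz": 0.265}, {"hand": 40, "x": -2.7, "y": 28.9, "z": -0.5, "rx": 0, "ry": 0, "rz": 0.265}, {"hand": 40, "x": -2.7, "y": 28.9, "z": -0.5, "rx": 0, "ry": 0, "rz": 0.265}]'

```text
time: 8.27
position: [518.0, -41.9, 144.5]
ee_rot: [0.997, 0.076, 0.0, -0.002]
contact_force: [0.1, -0.1, -2.4]
finger_gap: 55.9
```

```bash
python3 - <<'E'
from h import *
s,i=look("w5"); print(s["time"],s["position"],s["contact_force"],s["finger_gap"],s["joint_vel"].round(3))
cv2.imwrite("pics/w5c.png",cv2.resize(i[0:300,100:480],None,fx=2.1,fy=2,interpolation=cv2.INTER_CUBIC))
cv2.imwrite("pics/w5c.png",cv2.resize(i[0:290,90:470],None,fx=2,fy=2,interpolation=cv2.INTER_CUBIC))
E
```

```text
8.2667 [518.04437719 -41.905262   144.4770667 ] [ 0.13852568 -0.10162126 -2.44688845] 55.87839046881901 [-0.004 -0.003 -0.007 -0.002 -0.001  0.001]
```

View pics/w5c.png

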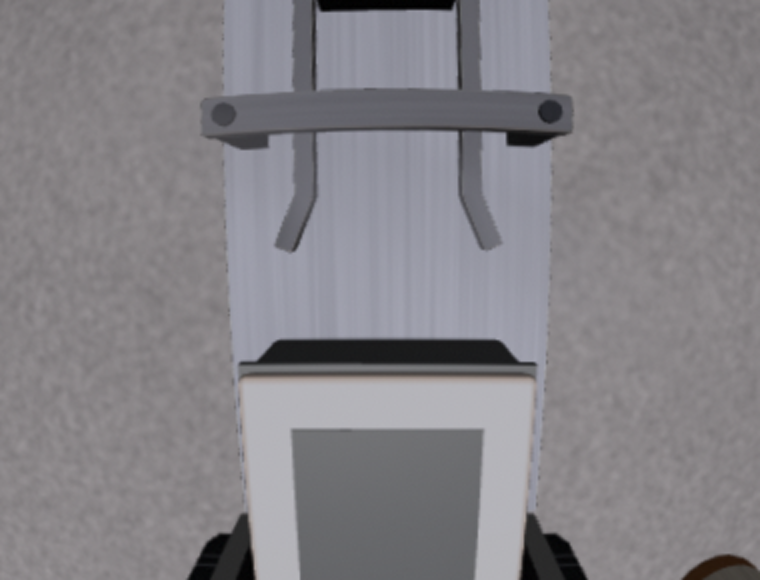

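```bash
python3 - <<'E'
from h import *
p,q=load("w5")
def W(pts,z):
    o,d=ray_wrist(np.array(pts)/2.+[90,0],p,q); return at_z(o,d,[z]*len(pts))
pl=W([(224,20),(552,20),(231,300),(547,300)],10); print("plate",pl.round(1)); m1=(pl[0]+pl[1])/2; m2=(pl[2]+pl[3])/2
for k in((0,2),(1,3)): e=pl[k[0]]-pl[k[1]]; print("edge yaw",np.arctan2(e[1],e[0]))
kn=W([(316,197),(459,194)],24); print("knee",kn.round(1),np.linalg.norm(kn[0]-kn[1]),kn.mean(0)); e=kn[0]-kn[1]; print(np.arctan2(-e[0],e[1]))
bh=W([(223,114),(550,111)],62); print("bar",bh.round(1),bh.mean(0)); e=bh[0]-bh[1]; print(np.arctan2(-e[0],e[1]),np.linalg.norm(e))
rl=W([(316,190),(315,20)],24); rr=W([(459,190),(458,25)],24); 
for r in(rl,rr): e=r[1]-r[0]; print("rail yaw",np.arctan2(e[1],e[0]))
print("mids",m1,m2); s=W([(320,8),(452,6)],40); print("stop top",s)
# lid
b=W([(241,377),(536,374)],p[2]-11.8+40); print("lid front",b,b.mean(0),np.linalg.norm(b[0]-b[1])); e=b[0]-b[1]; print(np.arctan2(-e[0],e[1]))
t=R.from_quat(q).apply([0,1,0]); print("tool y yaw",np.arctan2(t[1],t[0])+np.pi/2)
a=.15
for yaw in (.14,.15):
  for nm,c,x in(("knee",kn.mean(0),-15),("bar",bh.mean(0),15)): print(yaw,nm,c[:2]-x*np.array([np.cos(yaw),np.sin(yaw)]))
E
```

```text
plate [[ 673.    52.7   10. ]
 [ 694.   -85.9   10. ]
 [ 549.9   32.2   10. ]
 [ 570.7 -103.7   10. ]]
edge yaw 0.16568700100651637
edge yaw 0.1435997514710689
knee [[ 5.984e+02 -5.000e-01  2.400e+01]
 [ 6.082e+02 -5.660e+01  2.400e+01]] 56.911360617796916 [603.31082652 -28.57251237  24.        ]
0.17255533572703793
bar [[623.6  31.8  62. ]
 [641.5 -79.4  62. ]] [632.57447938 -23.81114077  62.        ]
0.16001924927670483 112.58364214220697
rail yaw 0.1577831154945708
rail yaw 0.15577388313437296
mids [683.50158716 -16.55777819  10.        ] [560.33910308 -35.75810569  10.        ]
stop top [[672.30801073   7.49987297  40.        ]
 [680.52048343 -41.34342162  40.        ]]
lid front [[562.39791293  -7.84002336 172.6770667 ]
 [571.15509445 -61.30751381 172.6770667 ]] [566.77650369 -34.57376859 172.6770667 ] 54.17989261323298
0.16234374664789747
tool y yaw 0.15185134757580165
0.14 knee [618.16406646 -26.47936565]
0.14 bar [617.72123943 -25.90428749]
0.15 knee [618.14239269 -26.33094038]
0.15 bar [617.74291321 -26.05271275]
```

The gauge solves consistently: origin about (617.9, -26.1), yaw 0.157, and the TCP is already on the lane's centre line. I'll lower the box onto the infeed.

>>> apply_moves --deltas '[{"hand": 40, "x": 0, "y": 0, "z": 3, "rx": 0, "ry": 0, "rz": -0.004}, {"hand": 40, "x": 0, "y": 0, "z": 6, "rx": 0, "ry": 0, "rz": -0.004}, {"hand": 40, "x": 0, "y": 0, "z": 9, "rx": 0, "ry": 0, "rz": -0.004}, {"hand": 40, "x": 0, "y": 0, "z": 11, "rx": 0, "ry": 0, "rz": -0.004}, {"hand": 40, "x": 0, "y": 0, "z": 11.7, "rx": 0, "ry": 0, "rz": -0.004}, {"hand": 40, "x": 0, "y": 0, "z": 12, "rx": 0, "ry": 0, "rz": -0.004}, {"hand": 40, "x": 0, "y": 0, "z": 12.2, "rx": 0, "ry": 0, "rz": -0.004}, {"hand": 40, "x": 0, "y": 0, "z": 12.2, "rx": 0, "ry": 0, "rz": -0.004}, {"hand": 40, "x": 0, "y": 0, "z": 12.2, "rx": 0, "ry": 0, "rz": -0.004}, {"hand": 40, "x": 0, "y": 0, "z": 12.2, "rx": 0, "ry": 0, "rz": -0.004}]'

```text
time: 9.15
position: [519.5, -42.0, 24.4]
ee_rot: [0.997, 0.078, 0.002, -0.001]
contact_force: [-0.0, -0.7, -2.5]
finger_gap: 55.5
```

>>> apply_moves --deltas '[{"hand": 40, "x": 0, "y": 0, "z": 0.15, "rx": 0, "ry": 0, "rz": 0}, {"hand": 40, "x": 0, "y": 0, "z": 0.3, "rx": 0, "ry": 0, "rz": 0}, {"hand": 40, "x": 0, "y": 0, "z": 0.3, "rx": 0, "ry": 0, "rz": 0}, {"hand": 40, "x": 0, "y": 0, "z": 0.3, "rx": 0, "ry": 0, "rz": 0}]'

```text
time: 9.48
position: [519.9, -42.0, 21.8]
ee_rot: [0.997, 0.078, 0.002, -0.001]
contact_force: [0.4, -0.1, -0.8]
finger_gap: 55.1
```

>>> apply_moves --deltas '[{"hand": 100, "x": 0, "y": 0, "z": 0, "rx": 0, "ry": 0, "rz": 0}, {"hand": 100, "x": 0, "y": 0, "z": 0, "rx": 0, "ry": 0, "rz": 0}, {"hand": 100, "x": 0, "y": 0, "z": 0, "rx": 0, "ry": 0, "rz": 0}, {"hand": 100, "x": 0, "y": 0, "z": 0, "rx": 0, "ry": 0, "rz": 0}, {"hand": 100, "x": 0, "y": 0, "z": -2, "rx": 0, "ry": 0, "rz": 0}, {"hand": 100, "x": 0, "y": 0, "z": -5, "rx": 0, "ry": 0, "rz": 0}, {"hand": 100, "x": 0, "y": 0, "z": -8, "rx": 0, "ry": 0, "rz": 0}, {"hand": 0, "x": -3, "y": 0, "z": -10, "rx": 0, "ry": 0, "rz": 0}, {"hand": 0, "x": -6, "y": 0, "z": -10, "rx": 0, "ry": 0, "rz": 0}, {"hand": 0, "x": -8, "y": 0, "z": -10, "rx": 0, "ry": 0, "rz": 0}, {"hand": 0, "x": -8, "y": 0, "z": -10, "rx": 0, "ry": 0, "rz": 0}, {"hand": 0, "x": -8, "y": 0, "z": -10, "rx": 0, "ry": 0, "rz": 0}, {"hand": 0, "x": -8, "y": 0, "z": -10, "rx": 0, "ry": 0, "rz": 0}, {"hand": 0, "x": -8, "y": 0, "z": -10, "rx": 0, "ry": 0, "rz": 0}, {"hand": 0, "x": -8, "y": 0, "z": -10, "rx": 0, "ry": 0, "rz": 0}]'

```text
time: 10.73
position: [441.1, -54.6, 121.2]
ee_rot: [0.997, 0.078, 0.002, -0.001]
contact_force: [-1.1, 0.8, 0.6]
finger_gap: 0.3
```

```bash
python3 - <<'E'
from h import *
s,i=look("w6"); print(s["time"],s["position"],s["ee_rot"],s["contact_force"],s["finger_gap"],s["joint_vel"].round(3))
cv2.imwrite("pics/w6c.png",cv2.resize(i[0:290,90:470],None,fx=2,fy=2,interpolation=cv2.INTER_CUBIC))
E
```

```text
10.7333 [441.09214218 -54.57807353 121.22200757] [ 0.99695651  0.07791708  0.00236606 -0.0010225 ] [-1.13007171  0.84985888  0.57828562] 0.2705561517344635 [-0.001  0.001  0.002 -0.001  0.003  0.001]
```

View pics/w6c.png

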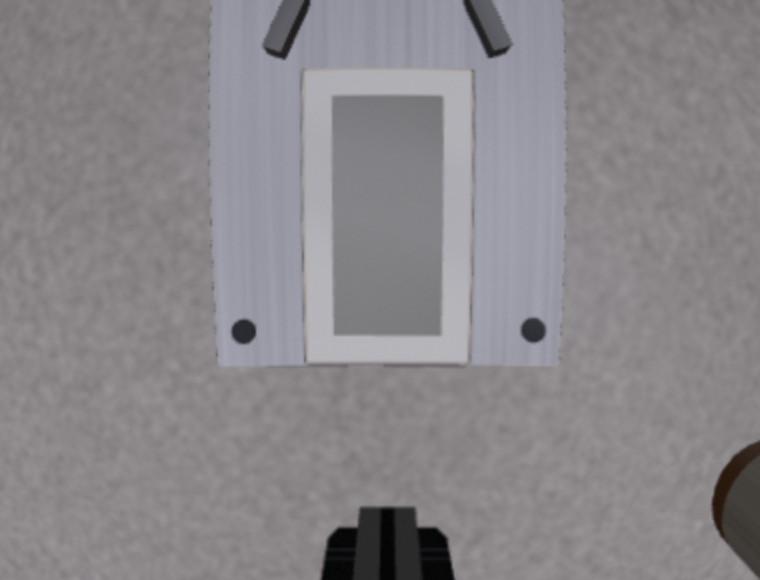

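The box sits straight in front of the flare, lid flush, centred to about 1 mm. Shut fingers go down behind it.

>>> apply_moves --deltas '[{"hand": 0, "x": 0, "y": 0, "z": 3, "rx": 0, "ry": 0, "rz": 0}, {"hand": 0, "x": 0, "y": 0, "z": 6, "rx": 0, "ry": 0, "rz": 0}, {"hand": 0, "x": 0, "y": 0, "z": 9, "rx": 0, "ry": 0, "rz": 0}, {"hand": 0, "x": 0, "y": 0, "z": 9.5, "rx": 0, "ry": 0, "rz": 0}, {"hand": 0, "x": 0.5, "y": 0, "z": 9.5, "rx": 0, "ry": 0, "rz": 0}, {"hand": 0, "x": 1, "y": 0, "z": 9.5, "rx": 0, "ry": 0, "rz": 0}, {"hand": 0, "x": 1.5, "y": 0, "z": 9.5, "rx": 0, "ry": 0, "rz": 0}, {"hand": 0, "x": 2, "y": 0, "z": 9.5, "rx": 0, "ry": 0, "rz": 0}, {"hand": 0, "x": 2.5, "y": 0, "z": 9.5, "rx": 0, "ry": 0, "rz": 0}, {"hand": 0, "x": 3, "y": 0, "z": 9.5, "rx": 0, "ry": 0, "rz": 0}, {"hand": 0, "x": 3.5, "y": 0, "z": 9.5, "rx": 0, "ry": 0, "rz": 0}, {"hand": 0, "x": 4, "y": 0, "z": 9.5, "rx": 0, "ry": 0, "rz": 0}, {"hand": 0, "x": 4, "y": 0, "z": 9.5, "rx": 0, "ry": 0, "rz": 0}]'

```text
time: 11.87
position: [482.4, -48.0, 26.7]
ee_rot: [0.997, 0.078, 0.003, -0.001]
contact_force: [0.7, -0.2, -0.4]
finger_gap: 0.2
```

>>> apply_moves --deltas '[{"hand": 0, "x": 0.3, "y": 0, "z": 0, "rx": 0, "ry": 0, "rz": 0}, {"hand": 0, "x": 0.6, "y": 0, "z": 0, "rx": 0, "ry": 0, "rz": 0}, {"hand": 0, "x": 0.9, "y": 0, "z": 0, "rx": 0, "ry": 0, "rz": 0}, {"hand": 0, "x": 1.2, "y": 0, "z": 0, "rx": 0, "ry": 0, "rz": 0}, {"hand": 0, "x": 1.5, "y": 0, "z": 0, "rx": 0, "ry": 0, "rz": 0}, {"hand": 0, "x": 1.8, "y": 0, "z": 0, "rx": 0, "ry": 0, "rz": 0}, {"hand": 0, "x": 2.1, "y": 0, "z": 0, "rx": 0, "ry": 0, "rz": 0}, {"hand": 0, "x": 2.4, "y": 0, "z": 0, "rx": 0, "ry": 0, "rz": 0}, {"hand": 0, "x": 2.7, "y": 0, "z": 0, "rx": 0, "ry": 0, "rz": 0}, {"hand": 0, "x": 3, "y": 0, "z": 0, "rx": 0, "ry": 0, "rz": 0}, {"hand": 0, "x": 3, "y": 0, "z": 0, "rx": 0, "ry": 0, "rz": 0}]'

```text
time: 12.78
position: [512.8, -43.3, 27.0]
ee_rot: [0.997, 0.078, 0.004, -0.001]
contact_force: [0.4, -1.1, 0.5]
finger_gap: -0.1
```

```bash
python3 - <<'E'
from h import *
s,i=look("w7"); print(s["time"],s["position"],s["contact_force"])
cv2.imwrite("pics/w7c.png",cv2.resize(i[0:300,90:470],None,fx=2,fy=2,interpolation=cv2.INTER_CUBIC))
E
```

```text
12.7833 [512.84744884 -43.27987777  27.04279937] [ 0.3728764  -1.05010457  0.54273281]
```

View pics/w7c.png

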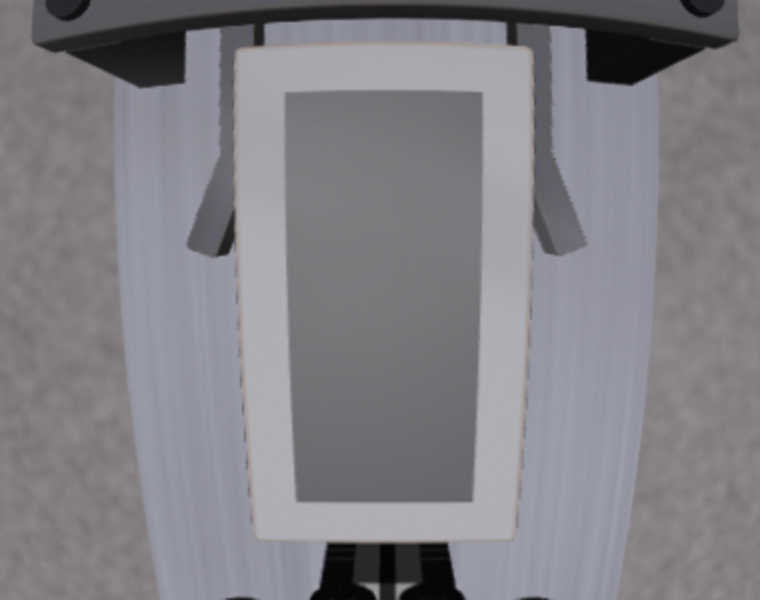

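The box front is in the lane between the rails, just short of the bar, and straight.

>>> apply_moves --deltas '[{"hand": 0, "x": 0.2, "y": 0, "z": 0, "rx": 0, "ry": 0, "rz": 0}, {"hand": 0, "x": 0.4, "y": 0, "z": 0, "rx": 0, "ry": 0, "rz": 0}, {"hand": 0, "x": 0.6, "y": 0, "z": 0, "rx": 0, "ry": 0, "rz": 0}, {"hand": 0, "x": 0.8, "y": 0, "z": 0, "rx": 0, "ry": 0, "rz": 0}, {"hand": 0, "x": 1, "y": 0, "z": 0, "rx": 0, "ry": 0, "rz": 0}, {"hand": 0, "x": 1.2, "y": 0, "z": 0, "rx": 0, "ry": 0, "rz": 0}, {"hand": 0, "x": 1.4, "y": 0, "z": 0, "rx": 0, "ry": 0, "rz": 0}, {"hand": 0, "x": 1.6, "y": 0, "z": 0, "rx": 0, "ry": 0, "rz": 0}, {"hand": 0, "x": 1.8, "y": 0, "z": 0, "rx": 0, "ry": 0, "rz": 0}, {"hand": 0, "x": 2, "y": 0, "z": 0, "rx": 0, "ry": 0, "rz": 0}, {"hand": 0, "x": 2.2, "y": 0, "z": 0, "rx": 0, "ry": 0, "rz": 0}, {"hand": 0, "x": 2.4, "y": 0, "z": 0, "rx": 0, "ry": 0, "rz": 0}, {"hand": 0, "x": 2.6, "y": 0, "z": 0, "rx": 0, "ry": 0, "rz": 0}, {"hand": 0, "x": 2.8, "y": 0, "z": 0, "rx": 0, "ry": 0, "rz": 0}, {"hand": 0, "x": 3, "y": 0, "z": 0, "rx": 0, "ry": 0, "rz": 0}, {"hand": 0, "x": 3.2, "y": 0, "z": 0, "rx": 0, "ry": 0, "rz": 0}, {"hand": 0, "x": 3.4, "y": 0, "z": 0, "rx": 0, "ry": 0, "rz": 0}, {"hand": 0, "x": 3.4, "y": 0, "z": 0, "rx": 0, "ry": 0, "rz": 0}]'

```text
time: 14.33
position: [546.9, -38.0, 27.5]
ee_rot: [0.997, 0.078, 0.004, -0.001]
contact_force: [0.3, 0.6, -0.6]
finger_gap: -0.3
```

```bash
python3 - <<'E'
from h import *
s,i=look("w8"); print(s["time"],s["position"],s["contact_force"])
cv2.imwrite("pics/w8c.png",cv2.resize(i[0:300,90:470],None,fx=2,fy=2,interpolation=cv2.INTER_CUBIC))
E
```

```text
14.3333 [546.90070099 -37.98957634  27.51178602] [ 0.33600416  0.63725321 -0.62515629]
```

View pics/w8c.png

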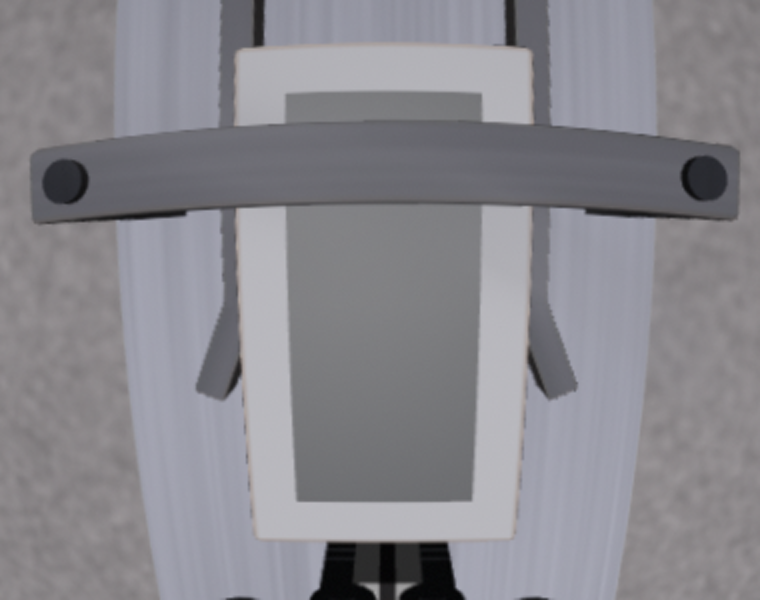

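The box is under the bar without contact. I'll creep towards the stop.

>>> apply_moves --deltas '[{"hand": 0, "x": 0.1, "y": 0, "z": 0, "rx": 0, "ry": 0, "rz": 0}, {"hand": 0, "x": 0.2, "y": 0, "z": 0, "rx": 0, "ry": 0, "rz": 0}, {"hand": 0, "x": 0.3, "y": 0, "z": 0, "rx": 0, "ry": 0, "rz": 0}, {"hand": 0, "x": 0.4, "y": 0, "z": 0, "rx": 0, "ry": 0, "rz": 0}, {"hand": 0, "x": 0.5, "y": 0, "z": 0, "rx": 0, "ry": 0, "rz": 0}, {"hand": 0, "x": 0.6, "y": 0, "z": 0, "rx": 0, "ry": 0, "rz": 0}, {"hand": 0, "x": 0.7, "y": 0, "z": 0, "rx": 0, "ry": 0, "rz": 0}, {"hand": 0, "x": 0.8, "y": 0, "z": 0, "rx": 0, "ry": 0, "rz": 0}, {"hand": 0, "x": 0.9, "y": 0, "z": 0, "rx": 0, "ry": 0, "rz": 0}, {"hand": 0, "x": 1, "y": 0, "z": 0, "rx": 0, "ry": 0, "rz": 0}, {"hand": 0, "x": 1.1, "y": 0, "z": 0, "rx": 0, "ry": 0, "rz": 0}, {"hand": 0, "x": 1.1, "y": 0, "z": 0, "rx": 0, "ry": 0, "rz": 0}, {"hand": 0, "x": 1.1, "y": 0, "z": 0, "rx": 0, "ry": 0, "rz": 0}]'

```text
time: 15.47
position: [558.1, -36.2, 27.7]
ee_rot: [0.997, 0.078, 0.005, -0.001]
contact_force: [-0.4, 0.8, 0.6]
finger_gap: 0.4
```

>>> apply_moves --deltas '[{"hand": 0, "x": 0.05, "y": 0, "z": 0, "rx": 0, "ry": 0, "rz": 0}, {"hand": 0, "x": 0.1, "y": 0, "z": 0, "rx": 0, "ry": 0, "rz": 0}, {"hand": 0, "x": 0.15, "y": 0, "z": 0, "rx": 0, "ry": 0, "rz": 0}, {"hand": 0, "x": 0.2, "y": 0, "z": 0, "rx": 0, "ry": 0, "rz": 0}, {"hand": 0, "x": 0.2, "y": 0, "z": 0, "rx": 0, "ry": 0, "rz": 0}]'

```text
time: 15.88
position: [560.1, -35.9, 27.7]
ee_rot: [0.997, 0.078, 0.005, -0.001]
contact_force: [-1.2, 0.3, -0.2]
finger_gap: -0.2
```

>>> apply_moves --deltas '[{"hand": 0, "x": 0.05, "y": 0, "z": 0, "rx": 0, "ry": 0, "rz": 0}, {"hand": 0, "x": 0.1, "y": 0, "z": 0, "rx": 0, "ry": 0, "rz": 0}, {"hand": 0, "x": 0.15, "y": 0, "z": 0, "rx": 0, "ry": 0, "rz": 0}, {"hand": 0, "x": 0.2, "y": 0, "z": 0, "rx": 0, "ry": 0, "rz": 0}, {"hand": 0, "x": 0.2, "y": 0, "z": 0, "rx": 0, "ry": 0, "rz": 0}]'

```text
time: 16.3
position: [562.3, -35.6, 27.8]
ee_rot: [0.997, 0.078, 0.005, -0.001]
contact_force: [-0.4, -0.5, -0.4]
finger_gap: 0.1
```

>>> apply_moves --deltas '[{"hand": 0, "x": 0.05, "y": 0, "z": 0, "rx": 0, "ry": 0, "rz": 0}, {"hand": 0, "x": 0.1, "y": 0, "z": 0, "rx": 0, "ry": 0, "rz": 0}, {"hand": 0, "x": 0.15, "y": 0, "z": 0, "rx": 0, "ry": 0, "rz": 0}, {"hand": 0, "x": 0.15, "y": 0, "z": 0, "rx": 0, "ry": 0, "rz": 0}]'

```text
time: 16.63
position: [563.9, -35.3, 27.7]
ee_rot: [0.997, 0.078, 0.005, -0.001]
contact_force: [0.3, 0.2, -0.3]
finger_gap: -0.0
```

>>> apply_moves --deltas '[{"hand": 0, "x": 0.05, "y": 0, "z": 0, "rx": 0, "ry": 0, "rz": 0}, {"hand": 0, "x": 0.1, "y": 0, "z": 0, "rx": 0, "ry": 0, "rz": 0}, {"hand": 0, "x": 0.15, "y": 0, "z": 0, "rx": 0, "ry": 0, "rz": 0}, {"hand": 0, "x": 0.15, "y": 0, "z": 0, "rx": 0, "ry": 0, "rz": 0}]'

```text
time: 16.97
position: [565.5, -35.1, 27.8]
ee_rot: [0.997, 0.078, 0.005, -0.001]
contact_force: [0.2, 0.2, 0.0]
finger_gap: 0.2
```

>>> apply_moves --deltas '[{"hand": 0, "x": 0.05, "y": 0, "z": 0, "rx": 0, "ry": 0, "rz": 0}, {"hand": 0, "x": 0.1, "y": 0, "z": 0, "rx": 0, "ry": 0, "rz": 0}, {"hand": 0, "x": 0.15, "y": 0, "z": 0, "rx": 0, "ry": 0, "rz": 0}, {"hand": 0, "x": 0.15, "y": 0, "z": 0, "rx": 0, "ry": 0, "rz": 0}]'

```text
time: 17.3
position: [567.2, -34.8, 27.8]
ee_rot: [0.997, 0.078, 0.005, -0.001]
contact_force: [-0.0, -0.6, -1.0]
finger_gap: 0.2
```

```bash
python3 - <<'E'
from h import *
s,i=look("w9"); print(s["time"],s["position"],s["contact_force"])
cv2.imwrite("pics/w9c.png",cv2.resize(i[0:300,90:470],None,fx=2,fy=2,interpolation=cv2.INTER_CUBIC))
E
```

```text
17.3 [567.1871604  -34.79548045  27.75050706] [-0.04901819 -0.59078431 -1.04463694]
```

View pics/w9c.png

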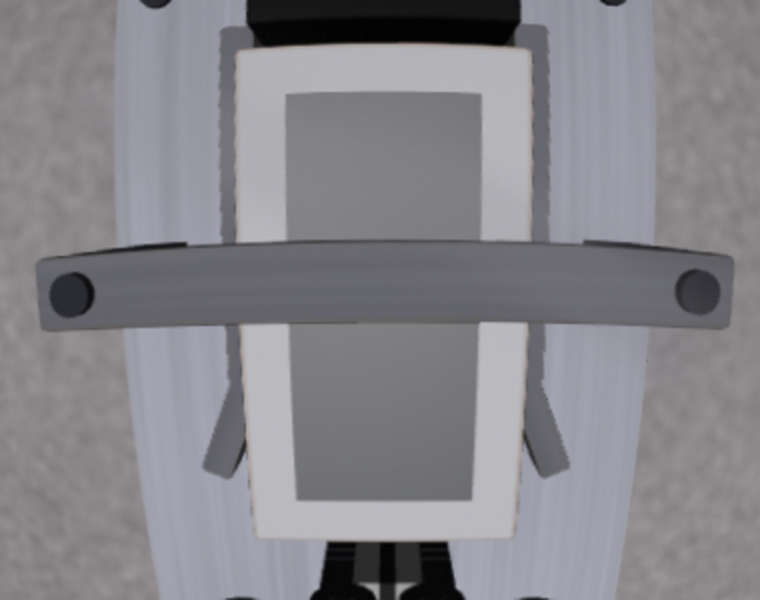

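The black stop block is directly beyond the box's front edge at y≈45, so contact is only millimetres away.

>>> apply_moves --deltas '[{"hand": 0, "x": 0.05, "y": 0, "z": 0, "rx": 0, "ry": 0, "rz": 0}, {"hand": 0, "x": 0.1, "y": 0, "z": 0, "rx": 0, "ry": 0, "rz": 0}, {"hand": 0, "x": 0.15, "y": 0, "z": 0, "rx": 0, "ry": 0, "rz": 0}, {"hand": 0, "x": 0.15, "y": 0, "z": 0, "rx": 0, "ry": 0, "rz": 0}]'

```text
time: 17.68
position: [568.8, -34.6, 27.8]
ee_rot: [0.997, 0.078, 0.005, -0.001]
contact_force: [-0.1, -0.4, -0.2]
finger_gap: 0.0
```

>>> apply_moves --deltas '[{"hand": 0, "x": 0.05, "y": 0, "z": 0, "rx": 0, "ry": 0, "rz": 0}, {"hand": 0, "x": 0.1, "y": 0, "z": 0, "rx": 0, "ry": 0, "rz": 0}, {"hand": 0, "x": 0.15, "y": 0, "z": 0, "rx": 0, "ry": 0, "rz": 0}, {"hand": 0, "x": 0.15, "y": 0, "z": 0, "rx": 0, "ry": 0, "rz": 0}]'

```text
time: 18.02
position: [570.4, -34.3, 27.8]
ee_rot: [0.997, 0.078, 0.005, -0.001]
contact_force: [-0.9, -0.1, -0.1]
finger_gap: 0.1
```

>>> apply_moves --deltas '[{"hand": 0, "x": 0.05, "y": 0, "z": 0, "rx": 0, "ry": 0, "rz": 0}, {"hand": 0, "x": 0.1, "y": 0, "z": 0, "rx": 0, "ry": 0, "rz": 0}, {"hand": 0, "x": 0.15, "y": 0, "z": 0, "rx": 0, "ry": 0, "rz": 0}, {"hand": 0, "x": 0.15, "y": 0, "z": 0, "rx": 0, "ry": 0, "rz": 0}]'

```text
time: 18.35
position: [572.0, -34.0, 27.8]
ee_rot: [0.997, 0.078, 0.005, -0.001]
contact_force: [-0.0, -0.3, -0.8]
finger_gap: -0.1
```

>>> apply_moves --deltas '[{"hand": 0, "x": 0.05, "y": 0, "z": 0, "rx": 0, "ry": 0, "rz": 0}, {"hand": 0, "x": 0.1, "y": 0, "z": 0, "rx": 0, "ry": 0, "rz": 0}, {"hand": 0, "x": 0.15, "y": 0, "z": 0, "rx": 0, "ry": 0, "rz": 0}, {"hand": 0, "x": 0.15, "y": 0, "z": 0, "rx": 0, "ry": 0, "rz": 0}]'

```text
time: 18.68
position: [573.7, -33.8, 27.8]
ee_rot: [0.997, 0.078, 0.006, -0.001]
contact_force: [-1.1, -0.2, -0.5]
finger_gap: -0.3
```

>>> apply_moves --deltas '[{"hand": 0, "x": 0.05, "y": 0, "z": 0, "rx": 0, "ry": 0, "rz": 0}, {"hand": 0, "x": 0.1, "y": 0, "z": 0, "rx": 0, "ry": 0, "rz": 0}, {"hand": 0, "x": 0.15, "y": 0, "z": 0, "rx": 0, "ry": 0, "rz": 0}, {"hand": 0, "x": 0.15, "y": 0, "z": 0, "rx": 0, "ry": 0, "rz": 0}]'

```text
time: 19.02
position: [574.9, -33.6, 27.8]
ee_rot: [0.997, 0.078, 0.005, -0.001]
contact_force: [-1.7, 0.1, 0.3]
finger_gap: 0.3
```

```bash
python3 - <<'E'
from h import *
s,i=look("wa"); print(s["time"],s["position"],s["contact_force"])
cv2.imwrite("pics/wac.png",cv2.resize(i[0:300,90:470],None,fx=2,fy=2,interpolation=cv2.INTER_CUBIC))
E
```

```text
19.0167 [574.87041777 -33.62410173  27.81828253] [-1.674137    0.14855937  0.28160317]
```

View pics/wac.png

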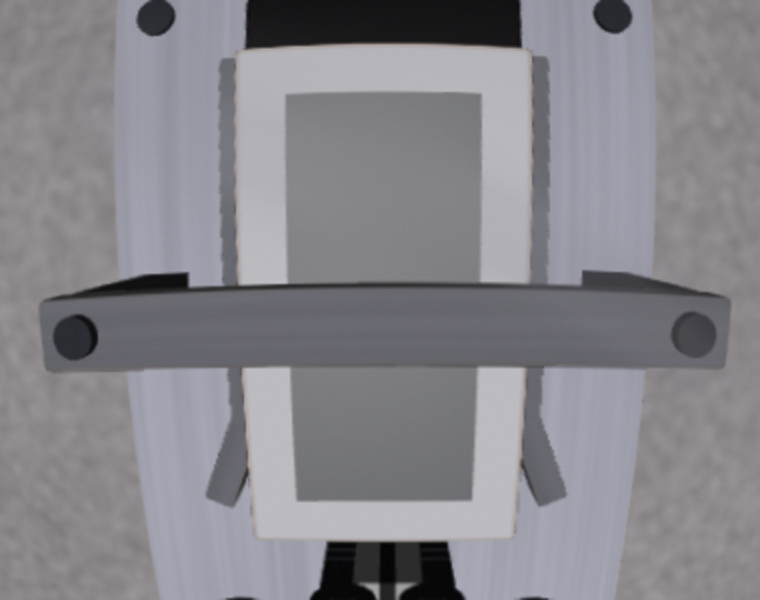

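Travel was 1.2 mm rather than 1.6 mm and the force is rising to 1.7 N, so contact may be starting.

>>> apply_moves --deltas '[{"hand": 0, "x": 0.05, "y": 0, "z": 0, "rx": 0, "ry": 0, "rz": 0}, {"hand": 0, "x": 0.1, "y": 0, "z": 0, "rx": 0, "ry": 0, "rz": 0}, {"hand": 0, "x": 0.1, "y": 0, "z": 0, "rx": 0, "ry": 0, "rz": 0}]'

```text
time: 19.32
position: [574.9, -33.6, 27.8]
ee_rot: [0.997, 0.078, 0.004, -0.001]
contact_force: [-5.5, -0.6, 2.8]
finger_gap: 0.0
```

>>> apply_moves --deltas '[{"hand": 0, "x": 0.05, "y": 0, "z": 0, "rx": 0, "ry": 0, "rz": 0}, {"hand": 0, "x": 0.08, "y": 0, "z": 0, "rx": 0, "ry": 0, "rz": 0}, {"hand": 0, "x": 0.08, "y": 0, "z": 0, "rx": 0, "ry": 0, "rz": 0}]'

```text
time: 19.57
position: [574.9, -33.6, 27.8]
ee_rot: [0.997, 0.078, 0.003, -0.001]
contact_force: [-5.5, -0.7, 3.0]
finger_gap: -0.0
```

>>> apply_moves --deltas '[{"hand": 0, "x": 0.1, "y": 0, "z": 0, "rx": 0, "ry": 0, "rz": 0}, {"hand": 0, "x": 0.13, "y": 0, "z": 0, "rx": 0, "ry": 0, "rz": 0}, {"hand": 0, "x": 0.13, "y": 0, "z": 0, "rx": 0, "ry": 0, "rz": 0}, {"hand": 0, "x": 0.13, "y": 0, "z": 0, "rx": 0, "ry": 0, "rz": 0}]'

```text
time: 19.9
position: [574.9, -33.6, 27.9]
ee_rot: [0.997, 0.078, 0.001, -0.001]
contact_force: [-5.7, -0.6, 3.9]
finger_gap: -0.0
```

>>> apply_moves --deltas '[{"hand": 0, "x": 0.15, "y": 0, "z": 0, "rx": 0, "ry": 0, "rz": 0}, {"hand": 0, "x": 0.2, "y": 0, "z": 0, "rx": 0, "ry": 0, "rz": 0}, {"hand": 0, "x": 0.2, "y": 0, "z": 0, "rx": 0, "ry": 0, "rz": 0}, {"hand": 0, "x": 0.2, "y": 0, "z": 0, "rx": 0, "ry": 0, "rz": 0}]'

```text
time: 20.23
position: [574.9, -33.7, 27.9]
ee_rot: [0.997, 0.078, -0.001, -0.001]
contact_force: [-8.7, -1.7, 6.0]
finger_gap: 0.0
```

>>> apply_moves --deltas '[{"hand": 0, "x": 0.2, "y": 0, "z": 0, "rx": 0, "ry": 0, "rz": 0}, {"hand": 0, "x": 0.2, "y": 0, "z": 0, "rx": 0, "ry": 0, "rz": 0}, {"hand": 0, "x": 0.2, "y": 0, "z": 0, "rx": 0, "ry": 0, "rz": 0}, {"hand": 0, "x": 0.2, "y": 0, "z": 0, "rx": 0, "ry": 0, "rz": 0}, {"hand": 0, "x": 0.2, "y": 0, "z": 0, "rx": 0, "ry": 0, "rz": 0}, {"hand": 0, "x": 0.2, "y": 0, "z": 0, "rx": 0, "ry": 0, "rz": 0}]'

```text
time: 20.73
position: [574.8, -33.6, 27.9]
ee_rot: [0.997, 0.078, -0.004, -0.001]
contact_force: [-9.4, -1.9, 4.5]
finger_gap: -0.2
```

>>> apply_moves --deltas '[{"hand": 0, "x": 0.2, "y": 0, "z": 0, "rx": 0, "ry": 0, "rz": 0}, {"hand": 0, "x": 0.2, "y": 0, "z": 0, "rx": 0, "ry": 0, "rz": 0}, {"hand": 0, "x": 0.2, "y": 0, "z": 0, "rx": 0, "ry": 0, "rz": 0}, {"hand": 0, "x": 0.2, "y": 0, "z": 0, "rx": 0, "ry": 0, "rz": 0}, {"hand": 0, "x": 0.2, "y": 0, "z": 0, "rx": 0, "ry": 0, "rz": 0}, {"hand": 0, "x": 0.2, "y": 0, "z": 0, "rx": 0, "ry": 0, "rz": 0}, {"hand": 0, "x": 0.2, "y": 0, "z": 0, "rx": 0, "ry": 0, "rz": 0}]'

```text
time: 21.32
position: [574.7, -33.7, 27.9]
ee_rot: [0.997, 0.078, -0.006, -0.0]
contact_force: [-8.9, -1.5, 5.4]
finger_gap: 0.1
```

Held at about 9 N for over 1 s. I'll back off straight, then lift clear.

>>> apply_moves --deltas '[{"hand": 0, "x": -0.2, "y": 0, "z": 0, "rx": 0, "ry": 0, "rz": 0}, {"hand": 0, "x": -0.6, "y": 0, "z": 0, "rx": 0, "ry": 0, "rz": 0}, {"hand": 0, "x": -1.5, "y": 0, "z": 0, "rx": 0, "ry": 0, "rz": 0}, {"hand": 0, "x": -3, "y": 0, "z": 0, "rx": 0, "ry": 0, "rz": 0}, {"hand": 0, "x": -5, "y": 0, "z": 0, "rx": 0, "ry": 0, "rz": 0}, {"hand": 0, "x": -7, "y": 0, "z": -2, "rx": 0, "ry": 0, "rz": 0}, {"hand": 0, "x": -7, "y": 0, "z": -5, "rx": 0, "ry": 0, "rz": 0}, {"hand": 0, "x": -7, "y": 0, "z": -9, "rx": 0, "ry": 0, "rz": 0}, {"hand": 0, "x": -7, "y": 0, "z": -12, "rx": 0, "ry": 0, "rz": 0}, {"hand": 0, "x": -7, "y": 0, "z": -12, "rx": 0, "ry": 0, "rz": 0}, {"hand": 0, "x": -7, "y": 0, "z": -12, "rx": 0, "ry": 0, "rz": 0}, {"hand": 0, "x": -7, "y": 0, "z": -12, "rx": 0, "ry": 0, "rz": 0}]'

```text
time: 22.32
position: [506.7, -44.5, 148.4]
ee_rot: [0.997, 0.078, -0.006, -0.0]
contact_force: [-0.7, 0.9, 0.3]
finger_gap: 0.1
```

```bash
python3 - <<'E'
from h import *
s,i=look("wb"); print(s["time"],s["position"],s["contact_force"],s["joint_vel"].round(3))
t=viewer.camera("scene")[:,:,::-1]
a=cv2.resize(i[0:200,170:400],None,fx=2.4,fy=2.4,interpolation=cv2.INTER_CUBIC)
b=cv2.resize(t[165:290,205:350],None,fx=1.7,fy=1.7,interpolation=cv2.INTER_CUBIC)
c=np.zeros((max(a.shape[0],b.shape[0]),a.shape[1]+b.shape[1],3),np.uint8); c[:a.shape[0],:a.shape[1]]=a; c[:b.shape[0],a.shape[1]:]=b
cv2.imwrite("pics/wbc.png",c)
E
```

```text
22.3167 [506.73568153 -44.50874838 148.37768979] [-0.71655302  0.94500928  0.27533557] [-0.     0.026  0.032 -0.002  0.003  0.001]
```

View pics/wbc.png

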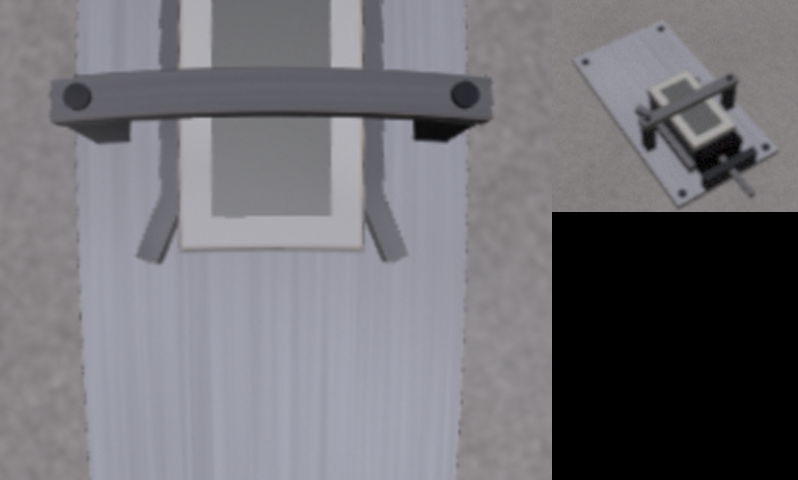

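The box lies straight between the rails under the bar, its rear edge at crop (181–363, 249), and the fingers are clear. One numeric check of its position, then hand-in.

```bash
python3 - <<'E'
from h import *
p,q=load("wb"); o,d=ray_wrist(np.array([(181,249),(363,248)])/2.4+[170,0],p,q); b=at_z(o,d,[50]*2); c=b.mean(0)[:2]-[617.9,-26.1]; y=.157
print(c@[np.cos(y),np.sin(y)]+50, c@[-np.sin(y),np.cos(y)],np.arctan2(-(b[0]-b[1])[0],(b[0]-b[1])[1])-y)
print(env.sign_off())
E
```

```text
17.424002590480185 -0.4023748313689193 0.00434613198301248
the job is handed in; nothing more can be done
None
```

I pressed the lid home, set the box on the infeed, and slid it under the bar against the end stop. I then held it there, backed off and handed the job in at about 22 s. The hand-in gives no verdict.

- **Lid:** it bottomed at a tool height of 40 mm, with the force rising to about 19 N. It looked flush in every later picture.
- **Slide:** the wrist force stayed within noise while the box passed under the bar, and nothing caught. The stop was found by feel in small steps.
- **Hold:** the wrist read about 5.5 N at first contact, then 9 to 9.5 N for over a second. The force at the stop itself was not measured; it is somewhat lower because of floor friction. While holding, the fingers also pressed the box down with about 5 N.
- **Last check:** the box centre was about 17 mm past the gauge origin, 0.4 mm off the lane's centre line and 0.004 rad off its direction. In the last picture the fingers were clear of the box.
- **Disagreement:** my early camera estimate put the box centre about 9 mm past the origin at the stop, and contact came about 8 mm later. The final position is within the stop's setting range.
- **Not re-checked:** I took no final picture to confirm that the bottle, plunger pot and beaker had not moved. The arm never came near the pot or beaker, and it crossed the bottle's side of the bench once, about 80 mm above the bottle's height.

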